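Slide the vinegar bottle back into the condiment row

TASK

Clear the packing space: with the fingertips, push the tall glass vinegar bottle low on its body so that it slides across the tablecloth into the gap between the two squeeze bottles, and leave it about midway between them, close up against the front of the wooden riser. Keep it upright and on the table all the way, without gripping, lifting or ramming it, and leave the squeeze bottles, the shaker and the meal box where they are.

Things in the scene. Friction and masses are not known exactly. Their poses are not given: they have to be found in the camera images.
- bottle: the vinegar bottle: tall narrow round glass bottle, amber, paper label, black cap; body 54 mm in diameter, 265 mm tall in all, about 0.5 kg, loose; starts out in the open 140 to 200 mm in front of the riser. Origin: centre of its underside, z up its axis. Its straight body is topped by a narrow neck. It takes about 2 to 5 N to slide; it slides when pushed within about 35 mm of the table and tips when pushed high
- ketchup: squeeze bottle, dark red with a white nozzle cap, 56 mm in diameter, 190 mm tall with its pointed nozzle, loose, stands in the row along the riser, 4 to 10 mm off its face, at one end of the gap. Origin: centre of its underside, z up
- mustard: squeeze bottle, yellow with a white nozzle cap, same size as the other, loose, stands in the row at the other end of the gap; the two stand 190 to 230 mm apart, centre to centre, either way round. Origin: centre of its underside, z up
- shaker: salt shaker, glass with a steel top, 42 mm in diameter, 85 mm tall, loose, stands near the riser on the robot's side of the nearer squeeze bottle. Origin: centre of its underside
- mealbox: open white foam meal box, fixed, lying beside the work on the robot's right: base tray 220 x 220 x 42 mm, its open lid of 220 x 220 x 32 mm lies on the table on the robot's side of it. Origin: centre of the tray's underside; the lid lies towards the box's own -x, its centre 228 mm away
- riser_face (a point): point on the upright front face of the fixed wooden riser on the robot's left (a low boarded box 75 mm high, 620 mm long, 340 mm deep, carrying on the end nearer the robot a foil pan set back 50 mm, 140 mm above the table, and on the far end a stack of foam boxes set back 75 mm, up to 203 mm above the table), midway along its length, 30 mm above the table. x points level into the riser, square to its face; y along the face, z up

How it is judged (in metres and radians):
On the way:
1. the fingers have slid the bottle, upright, at least 40 mm over the table (contact force between the fingers and bottle above 0.2 N and distance of bottle from where it was at the start of the episode above 0.04 m and angle between bottle's own z axis and vertical below 0.15 rad), for 0.02 s.
At the end, for the whole second after the job is handed in: the bottle stands upright (within 2.3 degrees) and at rest on the table, its side touching the riser's front or within 20 mm of it, its axis 72 to 138 mm from the axis of each squeeze bottle (so about midway in the gap); the squeeze bottles and the shaker stand within 15 mm of where they were (x of bottle in the frame of riser_face between -0.047 and -0.02 m and horizontal distance between bottle and ketchup between 0.072 and 0.138 m and horizontal distance between bottle and mustard between 0.072 and 0.138 m and angle between bottle's own z axis and vertical below 0.04 rad and height (world z) of bottle below 0.006 m and linear speed of bottle below 0.02 m/s and angle between each of ketchup, mustard, shaker's own z axis and vertical below 0.1 rad and distance of each of ketchup, mustard, shaker from where it was at the start of the episode below 0.015 m).
It fails at once if the vinegar bottle rocks or tips by more than 9 degrees (angle between bottle's own z axis and vertical above 0.157 rad).
It fails at once if the vinegar bottle is lifted or carried: its base more than 10 mm off the table (height (world z) of bottle above 0.01 m).
It fails at once if the vinegar bottle is gripped or rammed: the fingers bear on it with more than 35 N (contact force between the fingers and bottle above 35 N).
It fails at once if a squeeze bottle or the shaker is shoved more than 15 mm or knocked over (distance of any of ketchup, mustard, shaker from where it was at the start of the episode above 0.015 m or angle between any of ketchup, mustard, shaker's own z axis and vertical above 0.2 rad).
It fails at once if the meal box is pressed with more than 5 N (contact force between the arm and mealbox above 5 N).
It also fails if it takes over 45 s, if anything falls off the work surface, if the arm or the gripper's body presses on something with over 40 N, if the wrist force passes 120 N, or if a joint passes its speed limit or range.

ROBOT

A 7-joint arm with a two-finger parallel gripper is mounted at the origin on the work surface. World frame = base frame: x ahead of the robot, y to its left, z up, the work surface at z = 0. Lengths are in mm, angles in rad, forces in N, time in s.
With the tool pointing down it reaches from about 400 to 900 mm from the base axis. Payload 5.5 kg.
Tool frame: the origin (TCP) lies midway between the tips of the shut fingers; the grasp point (between the pads) lies 19 mm behind it (robot.grasp_offset is the distance from the TCP to the grasp point, in mm); z points along the fingers, y is the line along which they close (so a half turn about z gives the same grasp; the last joint's range is limited). The gripper opens to 85 mm and grips with 20 to 120 N. Pads are 22 mm wide; open, the fingers measure 114 mm over their backs; the gripper's body (76 mm by 85 mm) begins 54 mm behind the grasp point. The pads swing forward as they close: fully open they stand 13 mm farther back than shut.
Start: joints at [1.417, 0.501, -0.427, 1.55, 0.221, 1.138, -0.21], TCP at [263.176, -594.339, 231.31] pointing down, gripper open.
Joint ranges: [-2.88, 2.88], [-0.31, 2.03], [-1.54, 1.56], [0.2, 2.42], [-1.41, 4.55], [0.19, 2.02], [-2.57, 2.57]. Speed limits (rad/s): [2.57, 2.57, 3.14, 3.14, 3.14, 3.14, 3.14].

INTERFACE

Orientations are given as a unit quaternion [w, x, y, z].
In Python, from workcell import robot, capture gives the robot as it stands. The module is installed in compiled form; this text tells all that it offers.
- The arm moves only by the tool jog_arm, never from a script. Its argument "commands" is a list of rows, each a list of 7 numbers: the shift along the tool's x, y, z normalised to -1 to 1, where 1 is 0.3 m, then the turn, a rotation vector about the tool's x, y, z normalised to -1 to 1, where 1 is 0.5 rad, then the gripper command: -1 is shut, 1 is fully open, values between are in proportion. In form: [[tx, ty, tz, rx, ry, rz, gripper], ...]. A call has exactly 5 rows; each row is the pose to reach, as a shift and turn from the pose commanded when the call began, along the tool's axes at that moment; what a row does not reach only later rows make up. A row lasts 1/8 s, in which the tool goes at most 62.5 mm and 10.7 degrees, less where a joint would pass 70% of its speed; a pose out of reach is approached as far as the arm can. A call with a number of a shift or a turn outside -1 to 1 is refused whole. A call with a gripper value outside its range is refused whole. The fingers move at their own pace and stop on an object; "force" is the grip in N (left out, the last holds). Time passes only in rows, so rows that repeat a pose let the fingers close, or fill a call up. It gives the time, the measured TCP pose, the force, the opening and the grip force at its end, in the units of the state.
- robot.observe(): the state, without advancing time (a new reading comes with each control period).
- capture(name): name is "side" or "top"; returns a dict with "image" (480x640x3 uint8, red, green, blue), "fx", "fy", "cx", "cy" (pixels), "xyz" and "attitude" of the camera in the world. Camera axes: x right, y up, looking along -z (the intrinsics and any distortion apply to the point x, -y, -z); pixel columns grow to the right and rows downward; lengths in mm; the calibration is good to about 2 mm. A picture is of the moment at which its call begins. There is no depth.
- robot.sign_off(): hands the job in; it is judged then, once.
The state is a dict: "t": time; "joints": joint angles; "joint_velocities": joint speeds; "effort": joint torques, N m; "tool_pos": TCP position; "tcp_rot": TCP orientation; "contact_force": force on the tool from outside, world axes, zero at the start; "moment": the same for the moment, N m; "opening": finger opening in mm; "gripper_force": force on a finger pad.
Only numpy, scipy, OpenCV 4.12 (cv2) and the standard library are available. Lean on these libraries where they do the work, as an engineer would, in place of code of your own. Each camera call takes 0.05 s, during which the arm holds its last target. There are 200 camera calls.

## Working session

There is one attempt and no reset: what is moved stays moved. The work goes in short steps, Python scripts to look and compute and a tool call to move; the robot and the scene stay as the last step left them, time stands still between calls to the robot, and variables do not carry over. Pictures are saved under pics/ and viewed, at most 10 in all, crops included, and the job is handed in when it is done.

Besides the shell and the picture viewer there is one more tool, called after "Request:" as name(argument=value, ...), one argument or row to a line, values as JSON. jog_arm: Moves the arm, as the interface text tells. Scaled input: -1 to 1 covers 0.3 m each way for a shift and 0.5 rad each way for a turn. Its arguments: {"type":"object","properties":{"commands":{"type":"array","items":{"type":"array","items":{"type":"number"}}},"force":{"type":"number"}},"required":["commands"]}

```bash
mkdir -p pics; cat > h.py <<'E'
import numpy as np, cv2, json
from scipy.spatial.transform import Rotation as R
from workcell import robot, capture
def rot(q): return R.from_quat([q[1],q[2],q[3],q[0]])
def snap(n,f):
    c=capture(n); cv2.imwrite('pics/'+f,c['image'][:,:,::-1]); d={k:(np.array(v).tolist() if k!='image' else None) for k,v in c.items()}
    json.dump(d,open(n+'.json','w')); return c
def ray(c,u,v,z):
    d=rot(c['attitude']).apply([(u-c['cx'])/c['fx'],-(v-c['cy'])/c['fy'],-1]); p=np.array(c['xyz']); return p+d*(z-p[2])/d[2]
def proj(c,P):
    q=rot(c['attitude']).inv().apply(np.array(P)-c['xyz']); return c['cx']+c['fx']*q[0]/-q[2], c['cy']-c['fy']*q[1]/-q[2]
E
python3 - <<'E'
from h import *
for n in('top','side'):
    c=snap(n,n+'0.png'); print({k:v for k,v in c.items() if k!='image'})
o=robot.observe(); print(o['t'],o['tool_pos'],o['tcp_rot'],o['opening'])
E
```

```text
{'fx': 454.73597271807904, 'fy': 454.73597271807904, 'cx': 322.6135605518432, 'cy': 240.88484427458368, 'xyz': array([ 419.05674135, -110.35099079,  922.56299451]), 'attitude': array([ 0.70681397,  0.06149512, -0.03259783, -0.70396714])}
{'fx': 536.1419626781571, 'fy': 536.1419626781571, 'cx': 316.4073575435943, 'cy': 242.03556012860375, 'xyz': array([122.83036811, 771.06912521, 643.73792913]), 'attitude': array([-0.19734571, -0.1137982 ,  0.47163366,  0.85186051])}
0.1 [ 262.81491886 -593.82585337  230.36513952] [-8.51670386e-04  9.78365452e-01  2.06882310e-01 -1.62730654e-04] 85.52350111070753
```

View pics/top0.png

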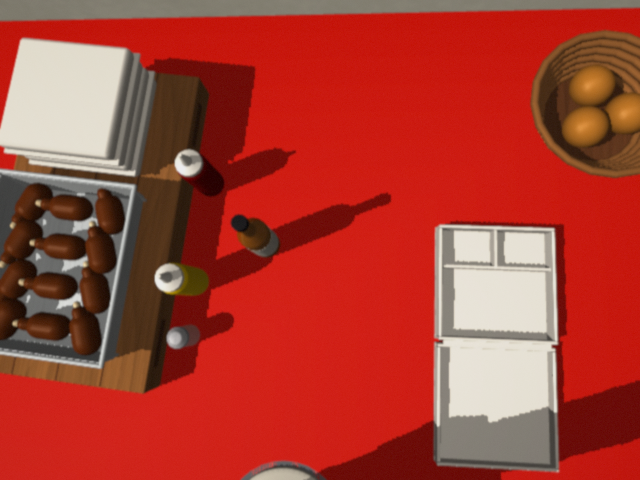

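View pics/side0.png

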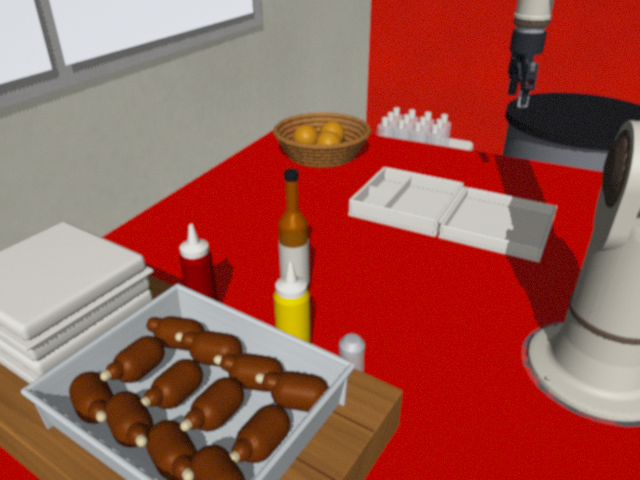

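The top view shows the ketchup cap at (188,162), the mustard cap at (170,278), the shaker at (180,337), the vinegar cap at (239,223) with its base near (265,243), and the riser front from (205,85) to (150,390). I'll enlarge that area.

```bash
python3 - <<'E'
import cv2
i=cv2.imread('pics/top0.png')[130:360,140:300]
cv2.imwrite('pics/c1.png',cv2.resize(i,None,fx=2.6,fy=2.6,interpolation=cv2.INTER_CUBIC))
E
```

```text
(no output)
```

View pics/c1.png

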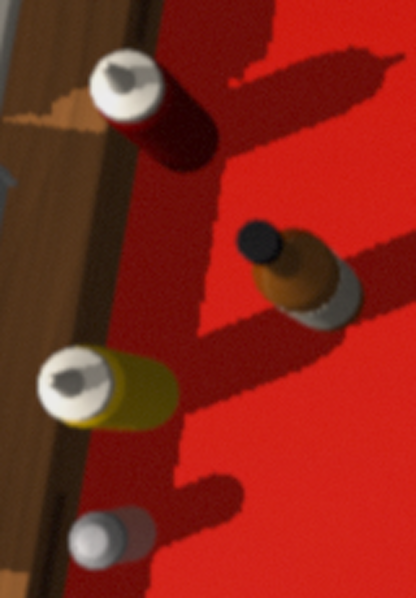

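```bash
python3 - <<'E'
from h import *
c=json.load(open('top.json')); s=json.load(open('side.json'))
f=lambda u,v,z: ray(c,140+u/2.6-.3,130+v/2.6-.3,z)
P={}
for n,u,v,z in [('ket',118,76,190),('mus',68,382,190),('vin',259,241,265),('shk',96,541,85),('edgeA',163,0,0),('edgeB',65,590,0),('topA',128,0,75),('topB',28,590,75)]:
    P[n]=f(u,v,z); print(n,P[n].round(1))
a,b=P['edgeA'],P['edgeB']; d=(a-b)[:2]; d/=np.linalg.norm(d); n=np.array([-d[1],d[0]]); print('dir',d,'n(into)',n)
for k in ('ket','mus','vin','shk','topA','topB'): print(k,'along',((P[k]-a)[:2]@d).round(1),'x',((P[k]-a)[:2]@n).round(1))
for k,z in(('ket',190),('mus',190),('vin',265),('shk',85)):
    q=P[k].copy(); print(k,'side top',np.round(proj(s,[q[0],q[1],z])),'top-cam base',(np.array(proj(c,[q[0],q[1],0]))-[140,130])*2.6)
E
```

```text
ket [656.5 153.3 190. ]
mus [458.  175.7 190. ]
vin [534.6  40.4 265. ]
shk [351.9 190.8  85. ]
edgeA [782.6 187.2   0. ]
edgeB [307.7 243.7   0. ]
topA [753.3 189.9  75. ]
topB [316.4 241.6  75. ]
dir [ 0.99299406 -0.11816431] n(into) [0.11816431 0.99299406]
ket along -121.2 x -48.5
mus along -321.0 x -49.8
vin along -228.9 x -175.1
shk along -428.1 x -47.4
topA along -29.4 x -0.8
topB along -469.3 x -1.1
ket side top [198. 223.] top-cam base [197.11889908 148.37404017]
mus side top [295. 258.] top-cam base [159.41148468 394.49687178]
vin side top [292. 170.] top-cam base [332.56794222 298.2160726 ]
shk side top [353. 336.] top-cam base [134.49896826 531.65242062]
```

```bash
python3 - <<'E'
from h import *
from scipy.optimize import least_squares
c=json.load(open('top.json')); s=json.load(open('side.json'))
g=lambda u,v:(140+u/2.6-.3,130+v/2.6-.3)
for n,t,sd,r,m in [('ket',(110,69),(192,226),28,(209,163)),('mus',(56,382),(291,264),28,(179,395)),('vin',(259,241),(291,172),27,(354,320)),('shk',(96,541),(351,337),21,(156,530))]:
    x=least_squares(lambda p:np.r_[np.subtract(proj(c,p),g(*t)),np.subtract(proj(s,p),sd)],[500,100,100])
    e=ray(c,*g(*m),0); d=np.array(c['xyz'])-e; d[2]=0; print(n,x.x.round(1),x.cost.round(1),'base', (e-r*d/np.linalg.norm(d)).round(1))
E
```

```text
ket [663.5 160.7 186.2] 0.4 base [663.6 164.8   0. ]
mus [458.9 185.9 184.5] 0.2 base [462.3 188.5   0. ]
vin [535.3  41.1 262.3] 0.0 base [534.   45.4   0. ]
shk [353.5 192.   83.7] 0.9 base [349.2 195.1   0. ]
```

```bash
cat >> h.py <<'E'
def target(th,yaw=1.452):  # tool x along push dir (cos yaw, sin yaw), tilted th
    x=np.array([np.cos(yaw),np.sin(yaw),0]); y=np.array([np.sin(yaw),-np.cos(yaw),0]); z=np.array([0,0,-1.])
    return R.from_matrix(np.c_[x,y,z])*R.from_euler('y',th)
def delta(p,th,yaw=1.452):
    o=robot.observe(); r=rot(o['tcp_rot']); p0=np.array(o['tool_pos'])
    print('t',o['t'],'p',p0.round(1),'F',np.round(o['contact_force'],1),'open',round(o['opening'],1),'j',np.round(o['joints'],2))
    print('shift/300',(r.inv().apply(np.array(p)-p0)/300).round(3),'turn/.5',((r.inv()*target(th,yaw)).as_rotvec()/.5).round(3))
E
python3 -c "
from h import *
delta([390,-320,240],.3,.95)
delta([515,-60,240],.75)"
```

```text
t 0.1 p [ 262.8 -593.8  230.4] F [ 0.4  0.3 -0.9] open 85.5 j [ 1.42  0.5  -0.43  1.55  0.22  1.14 -0.21]
shift/300 [ 0.757 -0.663 -0.031] turn/.5 [ 0.157  0.585 -1.059]
t 0.1 p [ 262.8 -593.8  230.4] F [ 0.4  0.3 -0.9] open 85.5 j [ 1.42  0.5  -0.43  1.55  0.22  1.14 -0.21]
shift/300 [ 1.489 -1.287 -0.03 ] turn/.5 [ 0.772  1.359 -1.97 ]
```

Request:
jog_arm(
  commands=[
    [0.15, -0.13, 0, 0.03, 0.1, -0.2, -0.06],
    [0.3, -0.26, 0, 0.06, 0.2, -0.4, -0.06],
    [0.45, -0.4, 0, 0.1, 0.35, -0.6, -0.06],
    [0.6, -0.53, 0, 0.13, 0.45, -0.8, -0.06],
    [0.75, -0.66, 0, 0.15, 0.55, -1, -0.06],
  ],
)

```text
t: 0.72
tool_pos: [389.0, -320.5, 231.1]
tcp_rot: [-0.065, 0.886, 0.441, 0.126]
contact_force: [-0.2, -1.1, 0.9]
opening: 40.1
gripper_force: 0.0
```

```bash
python3 -c "
from h import *
delta([515,-60,200],.75)"
```

```text
t 0.725 p [ 389.  -320.5  231.1] F [-0.2 -1.1  0.9] open 40.1 j [ 1.44  0.33 -0.73  1.88 -0.07  1.04  0.12]
shift/300 [ 0.879 -0.188  0.365] turn/.5 [ 0.52   0.909 -0.931]
```

Request:
jog_arm(
  commands=[
    [0.18, -0.04, 0.07, 0.1, 0.18, -0.19, -0.06],
    [0.36, -0.08, 0.15, 0.2, 0.36, -0.37, -0.06],
    [0.54, -0.12, 0.22, 0.31, 0.54, -0.56, -0.06],
    [0.71, -0.15, 0.29, 0.42, 0.73, -0.75, -0.06],
    [0.88, -0.19, 0.36, 0.52, 0.91, -0.93, -0.06],
  ],
)

```text
t: 1.35
tool_pos: [515.6, -61.3, 200.8]
tcp_rot: [-0.243, 0.696, 0.617, 0.275]
contact_force: [0.7, -0.8, -0.4]
opening: 40.4
gripper_force: 0.0
```

```bash
python3 -c "
from h import *
delta([519,-40,14],.75)"
```

```text
t 1.35 p [515.6 -61.3 200.8] F [ 0.7 -0.8 -0.4] open 40.4 j [ 1.21  0.7  -0.95  1.83 -0.21  1.05  0.34]
shift/300 [-0.373  0.003  0.504] turn/.5 [ 0.002 -0.003 -0.003]
```

Request:
jog_arm(
  commands=[
    [-0.08, 0, 0.11, 0, 0, 0, -0.06],
    [-0.17, 0, 0.23, 0, 0, 0, -0.06],
    [-0.26, 0, 0.35, 0, 0, 0, -0.06],
    [-0.33, 0, 0.45, 0, 0, 0, -0.06],
    [-0.37, 0, 0.5, 0, 0, 0, -0.06],
  ],
)

```text
t: 1.98
tool_pos: [516.2, -40.3, 13.9]
tcp_rot: [-0.244, 0.697, 0.616, 0.273]
contact_force: [0.8, 0.3, 0.6]
opening: 40.1
gripper_force: 0.0
```

```bash
python3 -c "
from h import *
delta([528,5,14],.75)
c=snap('top','t2.png'); s=snap('side','s2.png')
a=cv2.resize(c['image'][130:360,140:380],None,fx=1.66,fy=1.66); b=s['image'][130:400,150:450]
b=cv2.resize(b,None,fx=382/270,fy=382/270); a=cv2.resize(a,(400,b.shape[0]))
cv2.imwrite('pics/m2.png',np.hstack([a,b])[:,:800,::-1])"
```

```text
t 1.975 p [516.2 -40.3  13.9] F [0.8 0.3 0.6] open 40.1 j [ 1.08  0.99 -0.79  1.88 -0.09  0.75  0.42]
shift/300 [0.113 0.021 0.105] turn/.5 [-0.001 -0.001 -0.009]
```

View pics/m2.png

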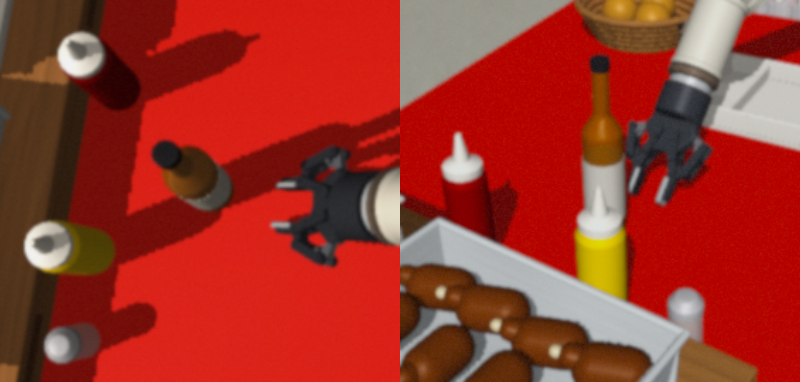

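The montage shows the open fingertips at about (278,205), on the table side of the bottle, whose base is near (212,190). They are lined up for the push.

Request:
jog_arm(
  commands=[
    [0.03, 0.005, 0.028, 0, 0, 0, -0.06],
    [0.06, 0.01, 0.056, 0, 0, 0, -0.06],
    [0.085, 0.015, 0.079, 0, 0, 0, -0.06],
    [0.105, 0.02, 0.098, 0, 0, 0, -0.06],
    [0.113, 0.021, 0.105, 0, 0, 0, -0.06],
  ],
)

```text
t: 2.7
tool_pos: [529.3, 5.0, 16.2]
tcp_rot: [-0.243, 0.697, 0.617, 0.274]
contact_force: [-0.1, -0.7, 0.3]
opening: 40.4
gripper_force: 0.0
```

Request:
jog_arm(
  commands=[
    [0.006, 0, 0.006, 0, 0, 0, -0.06],
    [0.012, 0.001, 0.011, 0, 0, 0, -0.06],
    [0.018, 0.002, 0.017, 0, 0, 0, -0.06],
    [0.024, 0.002, 0.022, 0, 0, 0, -0.06],
    [0.03, 0.002, 0.028, 0, 0, 0, -0.06],
  ],
)

```text
t: 3.32
tool_pos: [531.3, 16.3, 15.9]
tcp_rot: [-0.243, 0.697, 0.617, 0.274]
contact_force: [0.0, 0.2, 0.1]
opening: 40.2
gripper_force: 0.0
```

Request:
jog_arm(
  commands=[
    [0.006, 0, 0.006, 0, 0, 0, -0.06],
    [0.012, 0.001, 0.011, 0, 0, 0, -0.06],
    [0.018, 0.002, 0.017, 0, 0, 0, -0.06],
    [0.024, 0.002, 0.022, 0, 0, 0, -0.06],
    [0.03, 0.002, 0.028, 0, 0, 0, -0.06],
  ],
)

```text
t: 3.95
tool_pos: [533.3, 28.3, 15.7]
tcp_rot: [-0.243, 0.697, 0.617, 0.274]
contact_force: [-0.9, -2.2, -0.0]
opening: 40.3
gripper_force: 1.2
```

```bash
python3 -c "
from h import *
delta([557,156,14],.75)
c=snap('top','t3.png'); s=snap('side','s3.png')
a=cv2.resize(c['image'][130:360,140:380],None,fx=1.66,fy=1.66); b=s['image'][130:400,150:450]
b=cv2.resize(b,None,fx=382/270,fy=382/270); a=cv2.resize(a,(400,b.shape[0]))
cv2.imwrite('pics/m3.png',np.hstack([a,b])[:,:800,::-1])"
```

```text
t 3.95 p [533.3  28.3  15.7] F [-0.9 -2.2 -0. ] open 40.3 j [ 0.98  0.98 -0.82  1.92 -0.12  0.64  0.35]
shift/300 [0.312 0.027 0.298] turn/.5 [ 0.003  0.002 -0.006]
```

View pics/m3.png

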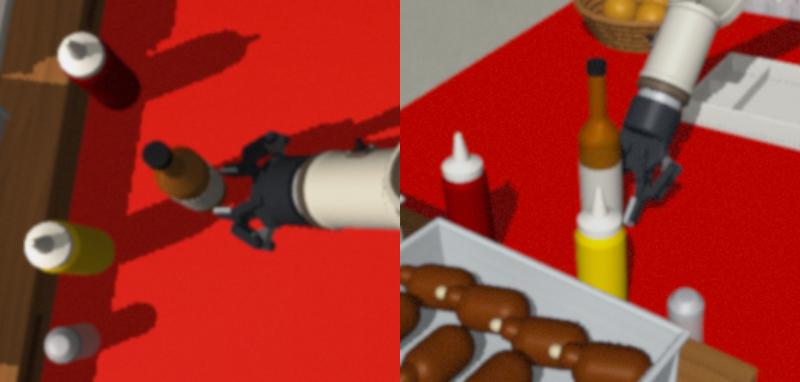

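The fingers straddle the bottle base near (218,190), and the cap has moved from (166,156) to (156,156). The bottle is upright and sliding at about 2.4 N.

Request:
jog_arm(
  commands=[
    [0.01, 0.001, 0.0095, 0, 0, 0, -0.06],
    [0.022, 0.002, 0.021, 0, 0, 0, -0.06],
    [0.034, 0.003, 0.0325, 0, 0, 0, -0.06],
    [0.046, 0.004, 0.044, 0, 0, 0, -0.06],
    [0.058, 0.005, 0.0555, 0, 0, 0, -0.06],
  ],
)

```text
t: 4.68
tool_pos: [537.9, 52.5, 15.6]
tcp_rot: [-0.243, 0.697, 0.617, 0.274]
contact_force: [-1.1, -3.2, 2.2]
opening: 40.1
gripper_force: 1.7
```

Request:
jog_arm(
  commands=[
    [0.012, 0.001, 0.0115, 0, 0, 0, -0.06],
    [0.024, 0.002, 0.023, 0, 0, 0, -0.06],
    [0.036, 0.003, 0.0345, 0, 0, 0, -0.06],
    [0.048, 0.004, 0.046, 0, 0, 0, -0.06],
    [0.06, 0.005, 0.0575, 0, 0, 0, -0.06],
  ],
)

```text
t: 5.3
tool_pos: [542.5, 76.9, 15.2]
tcp_rot: [-0.243, 0.697, 0.617, 0.274]
contact_force: [-1.8, -4.2, 4.3]
opening: 40.2
gripper_force: 2.4
```

Request:
jog_arm(
  commands=[
    [0.012, 0.001, 0.0115, 0, 0, 0, -0.06],
    [0.024, 0.002, 0.023, 0, 0, 0, -0.06],
    [0.036, 0.003, 0.0345, 0, 0, 0, -0.06],
    [0.048, 0.004, 0.046, 0, 0, 0, -0.06],
    [0.058, 0.005, 0.0555, 0, 0, 0, -0.06],
  ],
)

```text
t: 5.92
tool_pos: [546.7, 100.8, 14.8]
tcp_rot: [-0.243, 0.697, 0.617, 0.274]
contact_force: [-0.8, -4.4, 3.9]
opening: 40.3
gripper_force: 2.8
```

Request:
jog_arm(
  commands=[
    [0.01, 0.001, 0.0095, 0, 0, 0, -0.06],
    [0.02, 0.002, 0.019, 0, 0, 0, -0.06],
    [0.03, 0.003, 0.0285, 0, 0, 0, -0.06],
    [0.038, 0.004, 0.036, 0, 0, 0, -0.06],
    [0.042, 0.005, 0.04, 0, 0, 0, -0.06],
  ],
)

```text
t: 6.55
tool_pos: [550.2, 117.8, 14.6]
tcp_rot: [-0.243, 0.697, 0.617, 0.274]
contact_force: [-0.1, -4.1, 4.4]
opening: 40.4
gripper_force: 3.0
```

```bash
python3 -c "
from h import *
delta([557,156,14],.75)
c=snap('top','t4.png'); s=snap('side','s4.png')
a=cv2.resize(c['image'][140:320,140:300],(500,562),interpolation=2); b=cv2.resize(s['image'][160:340,170:266+0],(300,562),interpolation=2)
b=cv2.resize(s['image'][160:360,230:337],(300,562),interpolation=2)
cv2.imwrite('pics/m4.png',np.hstack([a,b])[:,:,::-1])"
```

```text
t 6.55 p [550.2 117.8  14.6] F [-0.1 -4.1  4.4] open 40.4 j [ 0.83  0.99 -0.84  1.95 -0.15  0.52  0.26]
shift/300 [0.093 0.007 0.089] turn/.5 [ 0.002  0.001 -0.006]
```

View pics/m4.png

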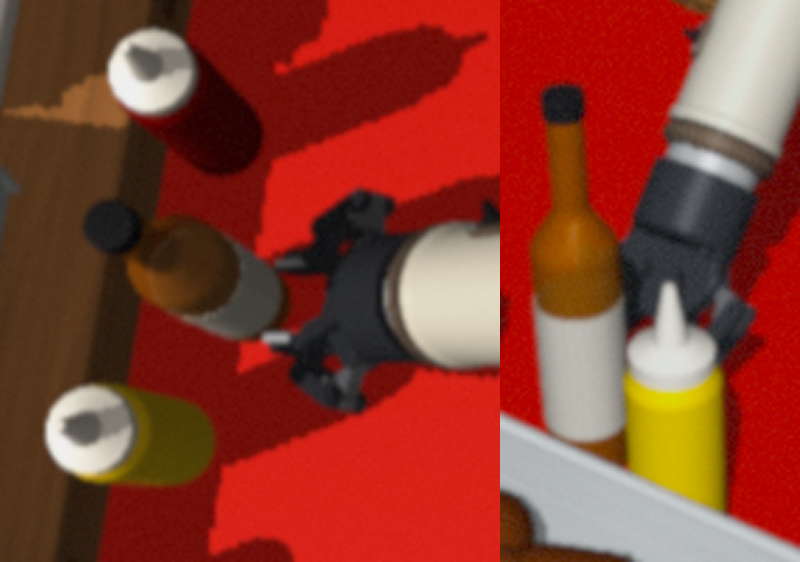

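The bottle stands upright in the fingers, with its cap at (113,226) in the left crop and (563,92) in the right one. I'll triangulate it.

```bash
cat >> h.py <<'E'
def tri(a,b):
    from scipy.optimize import least_squares
    c=json.load(open('top.json')); s=json.load(open('side.json'))
    x=least_squares(lambda p:np.r_[np.subtract(proj(c,p),a),np.subtract(proj(s,p),b)],[500,100,250]); p=x.x
    d=np.array([.993,-.118]);n=np.array([.118,.993])
    print('tri',p.round(1),x.cost.round(1),'to mid along',(537.4-p[:2]@d).round(1),'to face line',(278.3-p[:2]@n).round(1),'ket/mus',np.hypot(*(p[:2]-[664,163])).round(1),np.hypot(*(p[:2]-[460,187])).round(1))
E
python3 -c "
from h import *
tri((140+113/3.125-.3,140+226/3.125-.3),(252.5-.3,192.7-.3))"
```

```text
tri [551.5 137.4 263.5] 0.4 to mid along 6.0 to face line 76.8 ket/mus 115.4 104.1
```

Request:
jog_arm(
  commands=[
    [0.009, 0.001, 0.0086, 0, 0, 0, -0.06],
    [0.019, 0.003, 0.018, 0, 0, 0, -0.06],
    [0.03, 0.005, 0.0287, 0, 0, 0, -0.06],
    [0.04, 0.007, 0.038, 0, 0, 0, -0.06],
    [0.045, 0.008, 0.043, 0, 0, 0, -0.06],
  ],
)

```text
t: 7.28
tool_pos: [554.9, 136.2, 14.4]
tcp_rot: [-0.243, 0.697, 0.617, 0.274]
contact_force: [-0.6, -4.8, 3.9]
opening: 40.1
gripper_force: 3.0
```

Request:
jog_arm(
  commands=[
    [0.007, 0.001, 0.0067, 0, 0, 0, -0.06],
    [0.014, 0.002, 0.0134, 0, 0, 0, -0.06],
    [0.021, 0.003, 0.02, 0, 0, 0, -0.06],
    [0.026, 0.004, 0.025, 0, 0, 0, -0.06],
    [0.03, 0.004, 0.0287, 0, 0, 0, -0.06],
  ],
)

```text
t: 7.9
tool_pos: [557.9, 148.0, 14.2]
tcp_rot: [-0.243, 0.697, 0.617, 0.274]
contact_force: [-1.5, -4.0, 4.2]
opening: 40.1
gripper_force: 3.1
```

```bash
python3 -c "
from h import *
delta([557,156,14],.75)
c=snap('top','t5.png'); s=snap('side','s5.png')
a=cv2.resize(c['image'][140:320,140:300],(500,562),interpolation=2)
b=cv2.resize(s['image'][160:360,230:337],(300,562),interpolation=2)
cv2.imwrite('pics/m5.png',np.hstack([a,b])[:,:,::-1])"
```

```text
t 7.9 p [557.9 148.   14.2] F [-1.5 -4.   4.2] open 40.1 j [ 0.78  0.99 -0.84  1.95 -0.17  0.48  0.23]
shift/300 [ 0.019 -0.006  0.018] turn/.5 [ 0.004  0.001 -0.006]
```

View pics/m5.png

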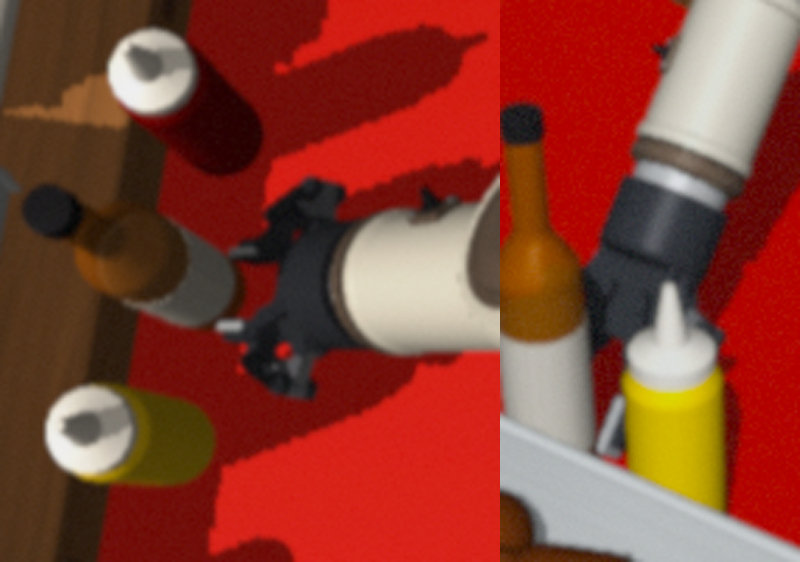

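The bottle is upright, with its cap at (52,210) in the left crop and (523,110) in the right one. Its outer base edge, near x=242, is almost level with the squeeze-bottle row, near x=237.

```bash
python3 -c "
from h import *
tri((140+52/3.125-.3,140+210/3.125-.3),(230+23/2.8-.3,160+109/2.81-.3))"
```

```text
tri [558.9 166.9 264.9] 0.3 to mid along 2.1 to face line 46.6 ket/mus 105.1 101.0
```

Request:
jog_arm(
  commands=[
    [0.004, 0, 0.0038, 0, 0, 0, -0.06],
    [0.008, 0.001, 0.0077, 0, 0, 0, -0.06],
    [0.012, 0.001, 0.0115, 0, 0, 0, -0.06],
    [0.015, 0.001, 0.0144, 0, 0, 0, -0.06],
    [0.017, 0.001, 0.0163, 0, 0, 0, -0.06],
  ],
)

```text
t: 8.62
tool_pos: [559.0, 155.0, 14.1]
tcp_rot: [-0.243, 0.697, 0.617, 0.274]
contact_force: [-0.5, -4.5, 4.3]
opening: 40.4
gripper_force: 3.2
```

Request:
jog_arm(
  commands=[
    [-0.01, 0, -0.0095, 0, 0, 0, -0.06],
    [-0.03, 0, -0.0285, 0, 0, 0, -0.06],
    [-0.07, 0, -0.0665, 0, 0, 0, -0.06],
    [-0.13, 0, -0.123, 0, 0, 0, -0.06],
    [-0.18, 0, -0.171, 0, 0, 0, -0.06],
  ],
)

```text
t: 9.25
tool_pos: [549.6, 78.8, 14.5]
tcp_rot: [-0.243, 0.698, 0.616, 0.274]
contact_force: [0.6, -0.1, -0.5]
opening: 40.1
gripper_force: 0.0
```

```bash
python3 -c "
from h import *
delta([557,156,14],.75)
c=snap('top','t6.png'); s=snap('side','s6.png')
a=cv2.resize(c['image'][140:320,140:300],(500,562),interpolation=2)
b=cv2.resize(s['image'][160:360,210:317],(300,562),interpolation=2)
cv2.imwrite('pics/m6.png',np.hstack([a,b])[:,:,::-1])"
```

```text
t 9.25 p [549.6  78.8  14.5] F [ 0.6 -0.1 -0.5] open 40.1 j [ 0.89  0.99 -0.83  1.93 -0.14  0.58  0.3 ]
shift/300 [ 0.188 -0.007  0.177] turn/.5 [ 0.004  0.002 -0.008]
```

View pics/m6.png

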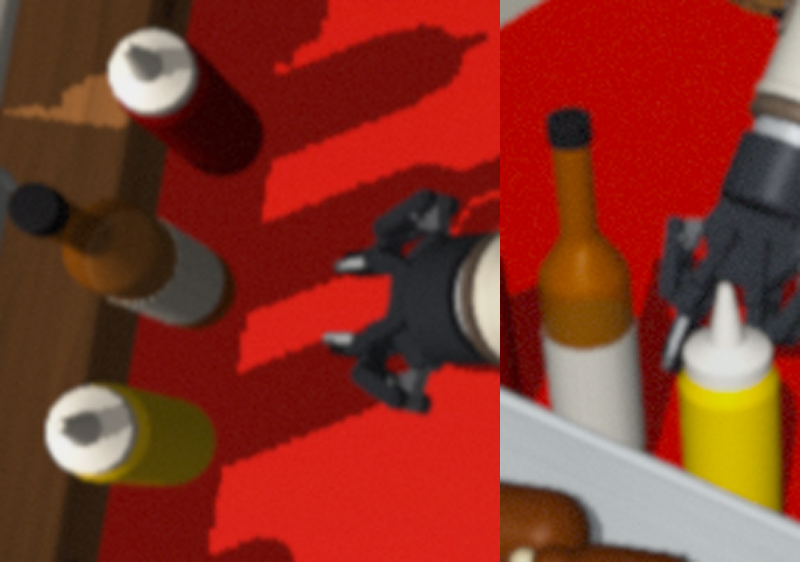

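The bottle stands upright and clear of the fingers, roughly midway between the squeeze bottles. Its outer base edge at x≈232 is just inside the row line at about 237, so it sits roughly 31–37 mm from the face, within the limits. Neither squeeze bottle has moved.

```bash
python3 -c "
from h import *
print(robot.sign_off())"
```

```text
the job is handed in; nothing more can be done
None
```

The vinegar bottle now stands upright about midway between the squeeze bottles, an estimated 4–10 mm off the riser front, with no sign in the pictures that anything else moved; the job was handed in at about 9.4 s, and sign-off gave no verdict.

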